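Draw out the die carriage and rock the die free

TASK

Change the die of the bench press: by its upright pull post, draw the die carriage out from under the press head as far as it goes, with the die still seated in it. Then take the die by its square stem and rock it side to side across the carriage, so that first one end of its foot and then the other springs past its spring roller; do not pull it straight up. Finish while holding the die upright and still, about 15 mm clear above its pocket's rollers; do not let go or put it down, and do not disturb the parts tray, punch stand or glue jar.

Things in the scene. Friction and masses are not known exactly. Their poses are not given: they have to be found in the camera images.
- press: Grey C-frame bench press, fixed. Origin on the bench straight below its ram; y points to its column, z up, x across the slideway (away from the robot at yaw 0; yaw varies by 0.3 rad). Base 140 (x) by 420 (y -280 to 140), 10 high; steel guide strips along both edges up to z 20; column 90 (x) by 60, y 75 to 135, up to z 210.
- ram_foot (a point): Centre of the underside of the press's ram, a steel cylinder 32 in diameter, 104 above the bench. The head above it, 80 wide in x, overhangs y -35 to 80 and z 155 to 210 in the press's axes: the die cannot be reached or lifted beneath it.
- carriage (a joint): How far the die carriage has been drawn out from under the head, along the press's -y, in m: 0 home under the ram (the start), 0.16 at the rigid end stop. Slides with about 4 N friction and stays where it is left.
- pull_post (a point): Point on the carriage's pull post to grip from above, carried by the carriage: an upright steel post 16 in diameter on the carriage's outer end, 98 from the pocket centre along the press's -y. This point lies on its axis 30 above the carriage plate; the post stands 46 above the plate and bears a black cap 20 in diameter, 10 high.
- pocket (a point): Centre of the floor of the die pocket on the carriage, 22 above the bench; carried by the carriage, axes as the press's (x across the track). The pocket is 66 (x) by 28 (y), rims 5 to 6 high; its floor is the top of the carriage plate. Plate 112 (x) by 165 (y -120 to 45).
- roller_near_c (a point): Axis of the steel roller at the pocket's -x end as built, 34.6 from the pocket centre and 10.6 above its floor; 10 in diameter, lying along y, in a dark housing up to 16 above the floor (x -33.5 to -53.5). It reaches 2.4 over the foot's top edge; a spring lets it give outward: 18 N to start, 0.7 N more per mm, up to 6 mm. An end is past it once its underside is 11 above the floor.
- roller_far_c (a point): The same at the pocket's +x end: roller axis as built, 34.6 from the pocket centre, 10.6 above its floor.
- die: Steel die, about 0.24 kg, loose in the pocket: flat foot 64 (x) by 24 (y) by 6, on its middle an upright square stem 18 by 18 up to 62 above the underside, then a brass disc 18 in diameter up to 68. Origin: centre of the underside; z up the stem. Seated, its axes are the pocket's, with 1 mm play in x, 2 in y. Grip the stem about 45 above the underside.
- foot_near (a point): Middle of the lower edge of the foot's -x end, 32 from the die's origin, on the underside.
- foot_far (a point): Middle of the lower edge of the foot's +x end, 32 from the die's origin, on the underside.
- tray: Bystander: white parts tray with compartments, 90 by 210 by 35 high, loose; origin under its centre.
- punch_stand: Bystander: dark wooden block 70 by 100 by 30 with three short steel punches reaching 80 high, loose; origin under its centre.
- glue_jar: Bystander: amber jar with black lid, 64 in diameter, 85 high, loose; origin under its centre.

How it is judged:
By the outcome, as a careful person would: the job done as asked, in the order asked, and still so for the second after the job is handed in, while the arm keeps its last pose, push and grip.
It also fails if it takes over 45 s, if anything falls off the work surface, if the arm or the gripper's body presses on something with over 40 N, if the wrist force passes 120 N, or if a joint passes its speed limit or range.

ROBOT

A 6-joint arm with a two-finger parallel gripper is mounted at the origin on the work surface. World frame = base frame: x ahead of the robot, y to its left, z up, the work surface at z = 0. Lengths are in m, angles in rad, forces in N, time in s.
With the tool pointing down it reaches from about 0.25 to 0.775 m from the base axis. Payload 4 kg.
Tool frame: the origin (TCP) lies at the centre of the arm's flange, where the gripper is bolted on; the fingertips stand 199 mm ahead of it and the grasp point (between the pads) lies 180 mm ahead of it; z points along the fingers, y is the line along which they close (so a half turn about z gives the same grasp; the last joint's range is limited). The gripper opens to 94 mm and grips with 3 to 60 N. Pads are 16 mm wide; open, the fingers measure 119 mm over their backs; the gripper's body (75 mm by 177 mm) begins 78 mm behind the grasp point.
Start: joints at [1.038, 0.087, 1.371, -0, 1.684, -0.103], TCP at [0.229, 0.5, 0.405] pointing down, gripper open.
Joint ranges: [-3.1, 3.1], [-0.76, 2.03], [0.27, 2.55], [-1.08, 4.22], [0.17, 2.65], [-2.57, 2.57]. Speed limits (rad/s): [2.79, 2.79, 3.14, 3.14, 3.14, 3.14].

INTERFACE

Orientations are given as [roll, pitch, yaw] about the fixed x, y, z axes, in that order (R = Rz(yaw) Ry(pitch) Rx(roll)).
In Python, from bench import robot, eyes, models gives the robot as it stands.
- The arm moves only by the tool step_arm, never from a script. Its argument "commands" is a list that holds one entry, the list of rows, each a list of 7 numbers: the shift along the tool's x, y, z in mm, then the turn, a rotation vector about the tool's x, y, z in rad, then the finger opening in mm, from 0 to 94. In form: [[[tx, ty, tz, wx, wy, wz, gripper], ...]]. A call has 1 to 20 rows; each row shifts and turns the commanded pose from where the row before left it, along the tool's axes as they then stand; what a row does not reach is not made up. A row lasts 1/8 s, in which the tool goes at most 62.5 mm and 10.7 degrees, less where a joint would pass 70% of its speed; a pose out of reach is approached as far as the arm can. A call is refused whole if a number of a shift passes 62.5 or a number of a turn 0.188, either way. A call with a gripper value outside its range is refused whole. The fingers move at their own pace and stop on an object; the grip force is fixed at half the most. Time passes only in rows, so rows that do not move let the fingers close. It gives the time, the measured TCP pose, the force, the opening and the grip force at its end, in the units of the state.
- robot.get_obs(): the state, without advancing time (a new reading comes with each control period).
- eyes.snapshot(name): name is "scene" or "top" or "wrist"; returns a dict with "color" (384x512x3 uint8, red, green, blue), "camera_matrix" (3x3 intrinsics, pixels), "eye" and "rotation" of the camera in the world; the wrist camera has in their place "tool_from_camera" (4x4, takes a point from camera to tool coordinates, whose origin is the TCP and whose axes are the flange's). Camera axes: x right, y up, looking along -z (the intrinsics and any distortion apply to the point x, -y, -z); pixel columns grow to the right and rows downward; lengths in m; the calibration is good to about 2 mm. The wrist camera is an equidistant fisheye: a pixel r from the principal point sees the ray r / f radians off the axis. A picture is of the moment at which its call begins: read the wrist's pose just before it. There is no depth.
- robot.close_job(): hands the job in; it is judged then, once.
Trained networks look in a picture, given as the dict that the camera call returned (one of the last four; its "shot" number tells which), for a name from the list of things; names that differ only in an ending like _2 or _b are one class to them, and where a whole thing is asked for, a point or a joint stands for the part that bears it (a point fixed in the world has none). Each returns a list of dicts, best first, with "confidence" (0 to 1); they miss things now and then, are a little off and sometimes report something else, mostly with a low value. They report only what shows in the picture. A call takes as long as a camera call.
- models.masks_of(picture, query): "mask" (384x512 bool, what is visible of it) and "xy" ([column, row] in pixels, amid what is visible of it).
- models.tip_of(picture, query): "xy" ([column, row] in pixels: a listed point, or the origin of a listed thing).
The state is a dict: "time": time; "joint_positions": joint angles; "qvel": joint speeds; "joint_torque": joint torques, N m; "tool_pos": TCP position; "ee_rot": TCP orientation; "wrist_force": force on the tool from outside, world axes, zero at the start; "wrist_torque": the same for the moment, N m; "width": finger opening in m; "finger_force": force on a finger pad.
Only numpy, scipy, OpenCV 4.12 (cv2) and the standard library are available. Lean on these libraries where they do the work, as an engineer would, in place of code of your own. Each camera call takes 0.05 s, during which the arm holds its last target. There are 200 camera calls.

## Working session

There is one attempt and no reset: what is moved stays moved. The work goes in short steps, Python scripts to look and compute and a tool call to move; the robot and the scene stay as the last step left them, time stands still between calls to the robot, and variables do not carry over. Pictures are saved under pics/ and viewed, at most 10 in all, crops included, and the job is handed in when it is done.

Besides the shell and the picture viewer there is one more tool, called as name([rows], argument=value, ...), one row to a line, values as JSON. step_arm: Moves the arm, as the interface text tells. Its arguments: {"type":"object","properties":{"commands":{"type":"array"}},"required":["commands"]}

```bash
mkdir -p pics
cat > h.py <<'E'
import numpy as np, cv2
from scipy.spatial.transform import Rotation as R
from bench import robot, eyes, models
def snap(n):
    o=robot.get_obs(); p=eyes.snapshot(n); p['obs']=o; p['n']=n; return p
def ray(p,xy):
    K=np.array(p['camera_matrix']); u=(xy[0]-K[0,2])/K[0,0]; v=(xy[1]-K[1,2])/K[1,1]
    if p['n']=='wrist':
        r=np.hypot(u,v); s=np.sin(r)/r if r>1e-9 else 1
        d=np.array([u*s,-v*s,-np.cos(r)])
        T=np.array(p['tool_from_camera']); Rt=R.from_euler('xyz',p['obs']['ee_rot']).as_matrix()
        return np.array(p['obs']['tool_pos'])+Rt@T[:3,3], Rt@T[:3,:3]@d
    d=np.array([u,-v,-1.]); d/=np.linalg.norm(d)
    return np.array(p['eye']), np.array(p['rotation'])@d
def tri(rs):
    A=0;b=0
    for o,d in rs:
        M=np.eye(3)-np.outer(d,d); A=A+M; b=b+M@o
    x=np.linalg.solve(A,b); return x,[np.linalg.norm((np.eye(3)-np.outer(d,d))@(x-o)) for o,d in rs]
def onz(r,z): o,d=r; return o+d*(z-o[2])/d[2]
def save(p,f): cv2.imwrite('pics/'+f,p['color'][:,:,::-1])
E
python3 - <<'E'
from h import *
P=[snap(n) for n in('scene','top','wrist')]
print(P[0].get('distortion'),P[0].keys(),np.round(P[0]['eye'],3),np.round(P[1]['eye'],3),robot.get_obs())
cv2.imwrite('pics/a.png',cv2.resize(np.hstack([P[0]['color'],P[1]['color']])[:,:,::-1],(800,300)))
save(P[2],'w.png')
for q in 'ram_foot pull_post pocket roller_near_c roller_far_c die foot_near foot_far press tray punch_stand glue_jar'.split():
    rs=[];s=''
    for p in P:
        t=models.tip_of(p,q)
        if t:
            s+=f" {p['n']} {np.round(t[0]['xy'])} {t[0]['confidence']:.2f}"; 
            if t[0]['confidence']>.3: rs.append(ray(p,t[0]['xy']))
    if len(rs)>1:
        x,e=tri(rs); s+=f" -> {np.round(x,4)} {np.round(e,4)}"
    print(q,s)
E
```

```text
None dict_keys(['color', 'camera_matrix', 'eye', 'rotation', 'shot', 'obs', 'n']) [1.411 0.197 0.876] [0.291 0.019 1.449] {'time': 0.15, 'joint_positions': array([ 1.03787511e+00,  8.77488374e-02,  1.37188039e+00,  1.25910984e-05,
        1.68357634e+00, -1.03127030e-01]), 'qvel': array([-0.00084835, -0.00189527, -0.00557574,  0.00157948, -0.00051115,
        0.00159903]), 'joint_torque': array([ 1.33970774e-03, -3.40642869e+01, -3.02792394e+01,  7.19303358e-02,
        3.05482687e-02, -1.12620112e-04]), 'tool_pos': array([0.22914685, 0.49989442, 0.40380623]), 'ee_rot': array([-3.13998960e+00, -1.78487202e-04,  2.71179973e+00]), 'wrist_force': array([ 0.59840875, -0.1015109 ,  0.10670247]), 'wrist_torque': array([-0.02299006, -0.00179114, -0.00589638]), 'finger_force': 0.0, 'width': 0.09357480496588978}
ram_foot  scene [282. 205.] 0.73 top [234. 202.] 0.85 -> [0.8683 0.1251 1.1798] [1.5332 1.5332]
pull_post  scene [252. 184.] 0.57 top [261. 212.] 0.72 -> [0.8716 0.1284 1.1831] [1.5882 1.5882]
pocket  scene [283. 202.] 0.85 top [236. 207.] 0.97 -> [0.8681 0.1249 1.1796] [1.5316 1.5316]
roller_near_c  scene [289. 191.] 0.91 top [232. 214.] 0.70 -> [0.8676 0.1243 1.179 ] [1.5188 1.5188]
roller_far_c  scene [278. 204.] 0.80 top [237. 190.] 0.84 -> [0.8687 0.1255 1.1802] [1.542 1.542]
die  scene [283. 199.] 0.56 top [233. 216.] 0.45 -> [0.8685 0.1253 1.18  ] [1.5284 1.5284]
foot_near  scene [284. 200.] 0.51
foot_far  scene [280. 212.] 0.65
press  scene [284. 205.] 0.91 top [232. 207.] 0.79 -> [0.8682 0.125  1.1797] [1.5283 1.5283]
tray  scene [255. 282.] 0.63 top [245. 134.] 0.80 -> [0.8706 0.1274 1.1821] [1.5433 1.5433]
punch_stand  scene [122. 187.] 0.74 top [371. 214.] 0.97 -> [0.8833 0.1401 1.1948] [1.6784 1.6784]
glue_jar  scene [411. 214.] 0.96 top [369. 212.] 0.68 wrist [282. 336.] 0.71 -> [0.7372 0.3913 1.0594] [1.0947 1.6063 0.8978]
```

Run:
```python
from h import *
for n in('scene','top','wrist'):
    p=snap(n); print(n,np.array(p['camera_matrix']).tolist(),np.round(p.get('rotation',p.get('tool_from_camera')),3).tolist())
```

```text
scene [[449.66821116617655, 0.0, 255.4555135177624], [0.0, 449.66821116617655, 193.97157857785874], [0.0, 0.0, 1.0]] [0.829, 0.014, 1.771]
top [[416.430982499166, 0.0, 248.8260550523637], [0.0, 416.430982499166, 188.22822995493468], [0.0, 0.0, 1.0]] [0.201, 0.002, -1.527]
wrist [[297.3186396354542, 0.0, 256.15453844328647], [0.0, 297.3186396354542, 194.94707343677774], [0.0, 0.0, 1.0]] [[0.0, 0.962, 0.274, 0.079], [1.0, -0.0, 0.0, -0.0], [0.0, 0.274, -0.962, 0.02], [0.0, 0.0, 0.0, 1.0]]
```

View pics/a.png

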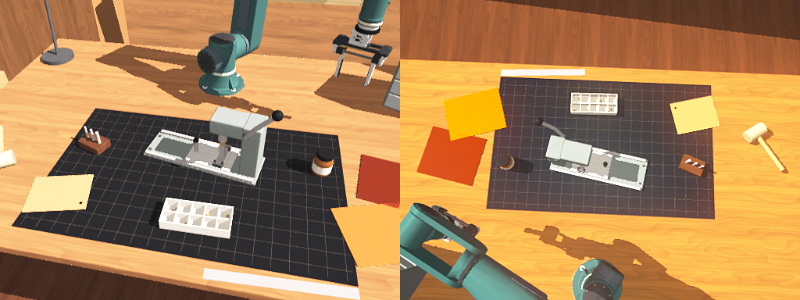

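The scene view shows the press mid-mat, column to the right (the robot's left), with the tray beyond it, the punch stand at the left and the jar at the right. "rotation" is an rpy triple, so I fix the helper.

```bash
sed -i "s/np.array(p\['rotation'\])@d/R.from_euler('xyz',p['rotation']).as_matrix()@d/" h.py
cat >> h.py <<'E'
def find(P,qs):
    out={}
    for q in qs:
        rs=[];s=''
        for p in P:
            t=models.tip_of(p,q)
            if t:
                s+=f" {p['n'][0]}{np.round(t[0]['xy']).astype(int)} {t[0]['confidence']:.2f}"
                if t[0]['confidence']>.3: rs.append(ray(p,t[0]['xy']))
        if len(rs)>1:
            x,e=tri(rs); s+=f" -> {np.round(x,4)} {np.round(e,4)}"; out[q]=x
        print(q,s)
    return out
E
python3 - <<'E'
from h import *
P=[snap(n) for n in('scene','top')]
o=find(P,'ram_foot pull_post pocket roller_near_c roller_far_c die press tray punch_stand glue_jar'.split())
v=o['pocket']-o['pull_post'];print('yaw from post',np.arctan2(v[1],v[0])-np.pi/2,np.linalg.norm(v))
v=o['roller_far_c']-o['roller_near_c'];print('yaw from rollers',np.arctan2(v[1],v[0]),np.linalg.norm(v))
v=o['pocket']
cv2.imwrite('pics/b.png',cv2.resize(np.vstack([P[0]['color'][120:260,170:370],P[1]['color'][140:280,170:370]])[:,:,::-1],(430,600)))
E
```

```text
ram_foot  s[289 180] 0.63 t[234 199] 0.58 -> [0.5247 0.0881 0.1075] [0.0076 0.0076]
pull_post  s[251 185] 0.84 t[259 214] 0.56 -> [ 0.4915 -0.0084  0.0456] [0.0047 0.0047]
pocket  s[286 202] 0.58 t[233 208] 0.56 -> [0.5106 0.0887 0.0161] [0.0007 0.0007]
roller_near_c  s[291 188] 0.87 t[232 217] 0.65 -> [0.4762 0.0937 0.0395] [0.0037 0.0037]
roller_far_c  s[280 205] 0.77 t[235 192] 0.80 -> [0.5613 0.08   0.053 ] [0.0023 0.0023]
die  s[282 201] 0.59
press  t[233 205] 0.87
tray  s[251 281] 0.83 t[249 133] 0.67 -> [0.788  0.0457 0.0126] [0.0016 0.0016]
punch_stand  s[122 184] 0.60 t[371 215] 0.83 -> [ 0.5113 -0.3969  0.0033] [0.0033 0.0033]
glue_jar  s[410 217] 0.95 t[135 208] 0.80 -> [0.4958 0.4265 0.0085] [0.0029 0.0029]
yaw from post -0.194963957863872 0.10325434985472393
yaw from rollers -0.16024466545026916 0.0872267664843232
```

View pics/b.png

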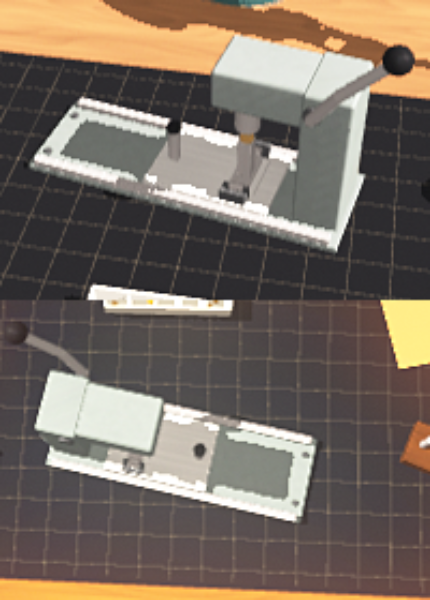

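```bash
cat >> h.py <<'E'
def pose(): 
    o=robot.get_obs(); return np.array(o['tool_pos']),R.from_euler('xyz',o['ee_rot'])
def rows(targets,grip,dmax=45,amax=.15,start=None):
    """targets: list of (pos, Rotation) of TCP -> prints rounded rows"""
    p,r=start or pose(); out=[]
    for tp,tr in targets:
        w=(r.inv()*tr).as_rotvec(); n=int(np.ceil(max(np.linalg.norm(tp-p)*1e3/dmax,np.linalg.norm(w)/amax,1)))
        p0,r0=p,r
        for i in range(1,n+1):
            gp=p0+(tp-p0)*i/n; gr=r0*R.from_rotvec(w*i/n)
            s=np.round(r.inv().apply(gp-p)*1e3,1); t=np.round((r.inv()*gr).as_rotvec(),3)
            out.append([*s.tolist(),*t.tolist(),grip]); p=p+r.apply(s*1e-3); r=r*R.from_rotvec(t)
    print(len(out),str(out).replace(' ','').replace('-0.0,','0,').replace('.0,',','))
    return p,r
def down(psi,tilt=0):  # closing axis along press x; tilt: top leans to press -y
    x=np.array([np.cos(psi),np.sin(psi),0])
    return R.from_rotvec(x*tilt)*R.from_euler('xyz',[np.pi,0,psi+np.pi/2])
def tcp(grasp,rot,d=.180): return np.array(grasp)-rot.apply([0,0,d])
E
python3 - <<'E'
from h import *
r=down(-.17,.2); g=[.492,-.008,.15]
print(tcp(g,r), r.as_euler('xyz'))
rows([(np.array([.31,.1,.42]),down(-.17)),(tcp([.46,-.06,.2],r),r),(tcp(g,r),r)],94)
E
```

```text
[ 0.48594996 -0.04324498  0.32641198] [ 3.14159265 -0.2         1.40079633]
18 [[-24,-33,-1.5,0,0,0.131,94],[-28.1,-29.6,-1.6,0,0,0.131,94],[-31.8,-25.6,-1.5,0,0,0.131,94],[-34.8,-21.3,-1.5,0,0,0.131,94],[-37.3,-16.5,-1.6,0,0,0.131,94],[-39.1,-11.6,-1.5,0,0,0.132,94],[-40.3,-6.3,-1.5,0,0,0.131,94],[-40.8,-0.9,-1.6,0,0,0.131,94],[-40.6,4.4,-1.5,0,0,0.131,94],[-39.7,9.6,-1.5,0,0,0.131,94],[-28,29.1,7.3,0,0.033,0,94],[-28.2,29.2,6.3,0,0.034,0,94],[-28.5,29.1,5.4,0,0.033,0,94],[-28.6,29.2,4.4,0,0.033,0,94],[-28.7,29.1,3.5,0,0.034,0,94],[-28.8,29.2,2.5,0,0.033,0,94],[22.8,11.4,30.1,0,0,0,94],[22.8,11.3,30.1,0,0,0,94]]
```

step_arm([
  [[-24,-33,-1.5,0,0,0.131,94],[-28,-30,-1.5,0,0,0.131,94],[-32,-25.5,-1.5,0,0,0.131,94],[-35,-21.5,-1.5,0,0,0.131,94],[-37.5,-16.5,-1.5,0,0,0.131,94],[-39,-11.5,-1.5,0,0,0.131,94],[-40.5,-6.5,-1.5,0,0,0.131,94],[-41,-1,-1.5,0,0,0.131,94],[-40.5,4.5,-1.5,0,0,0.131,94],[-39.5,9.5,-1.5,0,0,0.131,94],[-28,29,7.5,0,0.033,0,94],[-28,29,6.5,0,0.034,0,94],[-28.5,29,5.5,0,0.033,0,94],[-28.5,29,4.5,0,0.033,0,94],[-28.5,29,3.5,0,0.034,0,94],[-29,29,2.5,0,0.033,0,94],[23,11.5,30,0,0,0,94],[23,11.5,30,0,0,0,94],[0,0,0,0,0,0,94]],
])

```text
time: 5.58
tool_pos: [0.4855, -0.0421, 0.3235]
ee_rot: [-3.136, -0.2, 1.403]
wrist_force: [-0.2, -0.6, 0.3]
width: 0.0939
finger_force: 0.0
```

Run:
```python
from h import *
P=[snap(n) for n in('wrist','scene','top')]
print(P[0]['obs']['tool_pos'],P[0]['obs']['ee_rot'])
save(P[0],'w1.png')
find(P,'pull_post pocket roller_near_c roller_far_c die'.split())
for q in ['pull_post']:
    for p in P:
        t=models.tip_of(p,q)
        if t: print(p['n'],np.round(onz(ray(p,t[0]['xy']),.052),4))
```

```text
[ 0.48549109 -0.04208375  0.32346531] [-3.13636169 -0.20049743  1.40314106]
pull_post  w[270 225] 0.64 s[252 182] 0.78 t[261 210] 0.66 -> [ 0.5006 -0.0089  0.0672] [0.0021 0.0008 0.0017]
pocket  s[285 201] 0.66 t[235 205] 0.57 -> [0.5188 0.0838 0.0289] [0.0025 0.0025]
roller_near_c  s[289 191] 0.76
roller_far_c  s[282 204] 0.67 t[236 192] 0.60 -> [0.5592 0.0801 0.0534] [0.0034 0.0034]
die  s[279 202] 0.47
wrist [ 0.5026 -0.0106  0.052 ]
scene [ 0.4828 -0.0135  0.052 ]
top [ 0.5012 -0.0096  0.052 ]
```

View pics/w1.png

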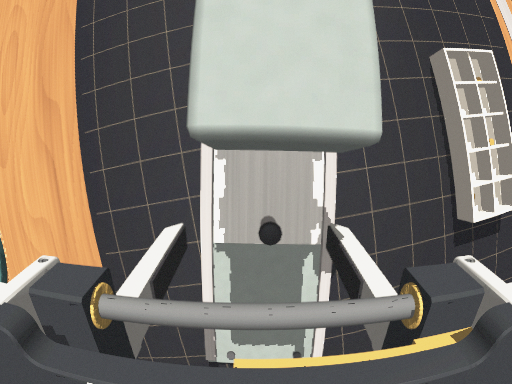

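Wrist view: the post's black cap at (270,232), between the open fingers but a bit right of centre; strips run straight down the image, so the yaw is near right.

Run:
```python
from h import *
p=snap('wrist'); g=p['color'].astype(int).sum(2)
a=[onz(ray(p,xy),.02) for xy in [(203,150),(336,150),(206,345),(323,345)]]
print(np.round(a,4)); v=(a[0]+a[1]-a[2]-a[3]); print('yaw',np.arctan2(-v[0],v[1]), (a[0]+a[1])/2)
for z in (.068,.078): print(onz(ray(p,(270,232)),z))
m=(g[222:243,255:285]<100); ys,xs=np.nonzero(m); print(xs.mean()+255,ys.mean()+222,np.ptp(xs),np.ptp(ys))
```

```text
[[ 0.4499  0.0692  0.02  ]
 [ 0.5856  0.0468  0.02  ]
 [ 0.4078 -0.1504  0.02  ]
 [ 0.5441 -0.1752  0.02  ]]
yaw -0.1869793575063737 [0.51773871 0.05799762 0.02      ]
[ 0.50293358 -0.01575935  0.068     ]
[ 0.50281049 -0.01366139  0.078     ]
267.0 229.0 20 20
```

Run:
```python
from h import *
r=down(-.187,.2); 
rows([(tcp([.5025,-.012,.11],r),r),(tcp([.5025,-.012,.055],r),r)],94,dmax=20)
```

```text
6 [[-3.4,3.6,12.7,-0.001,0,0.006,94],[-3.3,3.6,12.7,-0.001,0,0.006,94],[-3.3,3.6,12.7,-0.002,0,0.006,94],[-3.7,0,18,0,0,0,94],[-3.6,0,18,0,0,0,94],[-3.7,0,17.9,0,0,0,94]]
```

step_arm([
  [[-3.5,3.5,12.5,-0.001,0,0.006,94],[-3.5,3.5,12.5,-0.001,0,0.006,94],[-3.5,3.5,12.5,-0.002,0,0.006,94],[-3.5,0,18,0,0,0,94],[-3.5,0,18,0,0,0,94],[-3.5,0,18,0,0,0,94],[0,0,0,0,0,0,94],[0,0,0,0,0,0,5],[0,0,0,0,0,0,5],[0,0,0,0,0,0,5],[0,0,0,0,0,0,5],[0,0,0,0,0,0,5],[0,0,0,0,0,0,5]],
])

```text
time: 8.3
tool_pos: [0.4956, -0.0473, 0.232]
ee_rot: [3.141, -0.2, 1.383]
wrist_force: [0.2, -0.6, -0.1]
width: 0.0377
finger_force: 0.0
```

Run:
```python
from h import *
p,r=pose(); print(p+r.apply([0,0,.18]),r.as_euler('xyz'),robot.get_obs()['wrist_force'],robot.get_obs()['width'])
d=np.array([np.sin(-.187),-np.cos(-.187),0])
rows([(p+d*.150,r),(p+d*.168,r)],5,dmax=16)
```

```text
[ 0.50231542 -0.01213091  0.05559836] [ 3.14116749 -0.20007165  1.38345164] [ 0.20354502 -0.57247342 -0.09452517] 0.03768298383900946
12 [[-14.7,0,-3,0,0,0,5],[-14.7,0,-3,0,0,0,5],[-14.7,0,-2.9,0,0,0,5],[-14.7,0,-3,0,0,0,5],[-14.7,0,-3,0,0,0,5],[-14.7,0,-3,0,0,0,5],[-14.7,0,-3,0,0,0,5],[-14.7,0.1,-2.9,0,0,0,5],[-14.7,0,-3,0,0,0,5],[-14.7,0,-3,0,0,0,5],[-8.8,0,-1.8,0,0,0,5],[-8.8,0,-1.8,0,0,0,5]]
```

step_arm([
  [[0,0,0,0,0,0,5],[0,0,0,0,0,0,5],[0,0,0,0,0,0,5],[0,0,0,0,0,0,5],[-5,0,-1,0,0,0,5],[-14.5,0,-3,0,0,0,5],[-14.5,0,-3,0,0,0,5],[-14.5,0,-3,0,0,0,5],[-14.5,0,-3,0,0,0,5],[-14.5,0,-3,0,0,0,5],[-14.5,0,-3,0,0,0,5],[-14.5,0,-3,0,0,0,5],[-14.5,0,-3,0,0,0,5],[-14.5,0,-3,0,0,0,5],[-10,0,-2,0,0,0,5],[0,0,0,0,0,0,5]],
])

```text
time: 10.3
tool_pos: [0.4673, -0.1937, 0.2319]
ee_rot: [-3.14, -0.199, 1.383]
wrist_force: [-4.2, 0.5, -0.1]
width: 0.0193
finger_force: 30.0
```

step_arm([
  [[-5,0,-1,0,0,0,5],[-4,0,-0.8,0,0,0,5],[-3,0,-0.6,0,0,0,5],[0,0,0,0,0,0,5]],
])

```text
time: 10.8
tool_pos: [0.4653, -0.2046, 0.2318]
ee_rot: [-3.14, -0.202, 1.384]
wrist_force: [-2.9, 3.9, -1.7]
width: 0.0191
finger_force: 30.0
```

step_arm([
  [[-3,0,-0.6,0,0,0,5],[-2,0,-0.4,0,0,0,5],[0,0,0,0,0,0,5]],
])

```text
time: 11.18
tool_pos: [0.465, -0.2064, 0.2314]
ee_rot: [-3.14, -0.212, 1.385]
wrist_force: [1.0, 16.4, 0.4]
width: 0.0188
finger_force: 30.0
```

Run:
```python
from h import *
P=[snap(n) for n in('wrist','scene','top')]
find(P,'pull_post pocket roller_near_c roller_far_c die foot_near foot_far'.split())
cv2.imwrite('pics/c.png',np.hstack([cv2.resize(P[0]['color'],(400,300)),cv2.resize(P[1]['color'][120:260,170:350],(386,300))])[:,:,::-1])
```

```text
pull_post  w[256 249] 0.84 s[237 177] 0.16 t[308 226] 0.78 -> [ 0.466  -0.1832 -0.0203] [0.0052 0.0052]
pocket  s[230 187] 0.93 t[278 218] 0.60 -> [ 0.4818 -0.0729  0.021 ] [0.0041 0.0041]
roller_near_c  w[204  98] 0.91 s[236 176] 0.94 t[279 224] 0.82 -> [ 0.4576 -0.07    0.0445] [0.0015 0.0041 0.0036]
roller_far_c  w[308  97] 0.68 s[224 190] 0.79 t[281 203] 0.93 -> [ 0.5269 -0.0809  0.0461] [0.0052 0.0034 0.0066]
die  w[258 104] 0.65 s[229 188] 0.46 t[280 215] 0.44 -> [ 0.4919 -0.0772  0.0267] [0.0015 0.0022 0.0024]
foot_near  w[213 102] 0.57 s[234 185] 0.47 t[278 221] 0.57 -> [ 0.4666 -0.0689  0.0183] [0.007  0.0024 0.0053]
foot_far  w[308 104] 0.92 s[223 196] 0.74 t[280 205] 0.53 -> [ 0.5263 -0.0822  0.0249] [0.0016 0.0051 0.0057]
```

View pics/c.png

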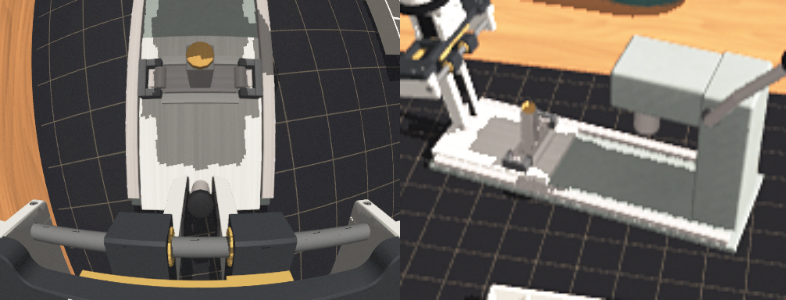

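Run:
```python
from h import *
p=snap('wrist'); print('disc',onz(ray(p,(256.5,70)),.09))
a,r=pose(); z=r.apply([0,0,1]); r2=down(-.187)
print('post',a+z*.18)
rows([(a-z*.07,r),(tcp([.4912,-.073,.135],r2),r2)],60,dmax=35)
```

```text
disc [ 0.48989385 -0.07553092  0.09      ]
post [ 0.47168929 -0.16915791  0.05546422]
7 [[0,0,-35,0,0,0,60],[0,0,-35,0,0,0,60],[30.1,0.2,3.4,0,-0.042,0,60],[30.2,0.2,2.1,-0.001,-0.043,0.001,60],[30.2,0.1,0.8,0,-0.042,0,60],[30.3,0.2,-0.5,-0.001,-0.042,0,60],[30.2,0.2,-1.7,0,-0.043,0,60]]
```

step_arm([
  [[0,0,0,0,0,0,60],[0,0,0,0,0,0,60],[0,0,0,0,0,0,60],[0,0,0,0,0,0,60],[0,0,0,0,0,0,60],[0,0,-20,0,0,0,60],[0,0,-25,0,0,0,60],[0,0,-25,0,0,0,60],[30,0,3.5,0,-0.042,0,60],[30,0,2,-0.001,-0.043,0.001,60],[30,0,1,0,-0.042,0,60],[30.5,0,-0.5,0,-0.042,0,60],[30.5,0,-1.5,0,-0.043,0,60],[0,0,0,0,0,0,60]],
])

```text
time: 14.18
tool_pos: [0.4905, -0.0743, 0.3142]
ee_rot: [3.14, 0.012, 1.386]
wrist_force: [0.7, 0.2, -0.7]
width: 0.0598
finger_force: 0.0
```

Run:
```python
from h import *
P=[snap(n) for n in('wrist','scene','top')]
a,r=pose(); print('grasp',a+r.apply([0,0,.18]),r.as_euler('xyz'))
find(P,'pull_post pocket roller_near_c roller_far_c die foot_near foot_far'.split())
save(P[0],'w2.png')
```

```text
grasp [ 0.4898922  -0.07862342  0.13381129] [3.14056088 0.0120905  1.38169717]
pull_post  w[258 297] 0.91 s[198 170] 0.66 t[308 223] 0.64 -> [ 0.4697 -0.1719  0.0555] [0.0064 0.005  0.0051]
pocket  w[254 196] 0.97 s[229 187] 0.83 t[280 218] 0.77 -> [ 0.4859 -0.0783  0.0219] [0.0033 0.0034 0.0037]
roller_near_c  w[217 198] 0.61 s[222 189] 0.72 t[277 225] 0.95 -> [ 0.4575 -0.0871 -0.0103] [0.0115 0.0239 0.0172]
roller_far_c  w[254 194] 0.32 s[225 189] 0.81 t[282 203] 0.87 -> [ 0.5122 -0.0776  0.0419] [0.0231 0.0075 0.0181]
die  w[254 195] 0.70 s[231 186] 0.75 -> [ 0.4894 -0.0736  0.0294] [0.0005 0.0005]
foot_near  w[223 192] 0.78 s[235 184] 0.64 -> [ 0.459  -0.0701  0.0112] [0.0001 0.0001]
foot_far  w[291 190] 0.59 s[221 197] 0.66 -> [ 0.525  -0.0869  0.0167] [0.0074 0.0074]
```

View pics/w2.png

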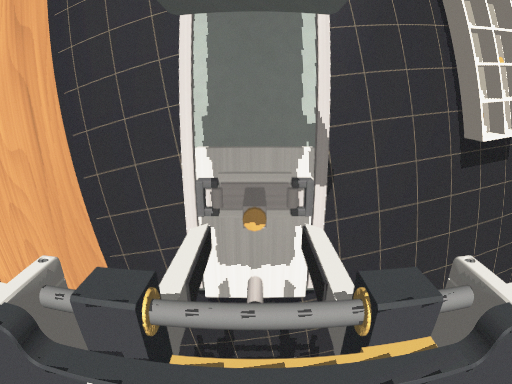

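Wrist view: brass disc of the seated die at (255,219), dark roller housings at (209,197) and (300,197).

Run:
```python
from h import *
p=snap('wrist')
print('disc',onz(ray(p,(255,219)),.09)); 
a,b=onz(ray(p,(209,197)),.036),onz(ray(p,(300,197)),.036); print('hous',a,b,(a+b)/2,np.arctan2(*(b-a)[1::-1]),np.linalg.norm(b-a))
e=[onz(ray(p,xy),.02) for xy in [(184,60),(325,60),(191,240),(322,240)]]; v=(e[0]+e[1]-e[2]-e[3]);print('yaw',np.arctan2(-v[0],v[1]))
r=down(-.187); g=np.array([.4902,-.0745,.068])
rows([(tcp(g+[0,0,.05],r),r),(tcp(g,r),r)],60,dmax=16)
```

```text
disc [ 0.49018814 -0.07531903  0.09      ]
hous [ 0.4489437  -0.06709129  0.036     ] [ 0.53036527 -0.08264881  0.036     ] [ 0.48965449 -0.07487005  0.036     ] -0.18879798629641042 0.08289456894739833
yaw -0.177485143276397
5 [[1.4,-0.3,15.9,0.001,0.012,-0.002,60],[0,0,12.5,0,0,0,60],[0,0,12.5,0,0,0,60],[0,0,12.5,0,0,0,60],[0,0,12.5,0,0,0.001,60]]
```

step_arm([
  [[1.5,0,16,0.001,0.012,-0.002,60],[0,0,12.5,0,0,0,60],[0,0,12.5,0,0,0,60],[0,0,12.5,0,0,0,60],[0,0,12.5,0,0,0,60],[0,0,0,0,0,0,5],[0,0,0,0,0,0,5],[0,0,0,0,0,0,5],[0,0,0,0,0,0,5],[0,0,0,0,0,0,5],[0,0,0,0,0,0,5],[0,0,0,0,0,0,5]],
])

```text
time: 16.92
tool_pos: [0.4904, -0.0745, 0.2483]
ee_rot: [-3.142, -0.0, 1.384]
wrist_force: [-1.3, -0.7, 5.0]
width: 0.0174
finger_force: 30.0
```

Run:
```python
from h import *
o=robot.get_obs(); a,r=pose(); print('grasp',a+r.apply([0,0,.18]),o['ee_rot'],o['wrist_force'],o['wrist_torque'],o['width'],o['finger_force'])
# die pose: underside 45 below grasp
c=a+r.apply([0,0,.2255])   # foot underside centre, tool z down
X=r.apply([0,1,0]); print('tool y',X,c)
Y=np.cross([0,0,1],X)
# phase 1: pivot about far end
pv=c+X*.032
T=[]
for i in range(1,9):
    q=R.from_rotvec(Y*np.radians(2*i)); T.append((pv+q.apply(a-pv),q*r))
e=rows(T,5,dmax=99)
# phase2: pivot about near end
pv2=pv+R.from_rotvec(Y*np.radians(16)).apply(-X*.064); print('near h',pv2-pv)
T2=[]
for i in range(1,9):
    q=R.from_rotvec(-Y*np.radians(2*i)); T2.append((pv2+q.apply(T[-1][0]-pv2),q*T[-1][1]))
rows(T2,5,dmax=99,start=e)
```

```text
grasp [ 0.49037427 -0.07448503  0.06831355] [-3.14154213e+00 -8.83604393e-06  1.38424047e+00] [-1.3400899  -0.67374495  4.9842687 ] [ 0.07921526  0.55435713 -0.02130995] 0.017367188600803295 30.000782506540418
tool y [ 9.82648865e-01 -1.85475622e-01 -5.05253246e-05] [ 0.49037209 -0.07448421  0.02281355]
8 [[0,7.9,-1,0.035,0,0,5],[0,7.9,-1,0.035,0,0,5],[0,7.9,-0.9,0.035,0,0,5],[0,7.9,-1,0.035,0,0,5],[0,7.8,-1,0.035,0,0,5],[0,7.9,-1,0.034,0,0,5],[0,7.9,-1,0.035,0,0,5],[0,7.9,-0.9,0.035,0,0,5]]
near h [-0.06045242  0.01141043  0.0176439 ]
8 [[0,-7.9,-1,-0.035,0,0,5],[0,-7.9,-1,-0.035,0,0,5],[0,-7.9,-1,-0.034,0,0,5],[0,-7.8,-1,-0.035,0,0,5],[0,-7.9,-0.9,-0.035,0,0,5],[0,-7.9,-1,-0.035,0,0,5],[0,-7.9,-1,-0.035,0,0,5],[0,-7.9,-1,-0.035,0,0,5]]
```

step_arm([
  [[0,4,-0.5,0.0175,0,0,5],[0,4,-0.5,0.0175,0,0,5],[0,4,-0.5,0.0175,0,0,5],[0,4,-0.5,0.0175,0,0,5],[0,0,0,0,0,0,5]],
])

```text
time: 17.55
tool_pos: [0.5065, -0.0775, 0.2498]
ee_rot: [-3.069, -0.0, 1.384]
wrist_force: [-4.9, 1.1, 5.6]
width: 0.0179
finger_force: 30.0
```

```bash
cat >> h.py <<'E'
def rep():
    o=robot.get_obs(); a,r=pose(); X=np.array([.9826,-.1855,0]);Y=np.array([.1855,.9826,0]);O=np.array([.4904,-.0745,.0228])
    f=lambda v: np.round([v@X,v@Y,v[2]],4)
    y=r.apply([0,1,0]); print('tilt deg',np.degrees(np.arctan2(-y[2],y@X)),'F',f(o['wrist_force']),'T',f(o['wrist_torque']),'w',o['width'])
    for n,s in(('near',-.032),('mid',0),('far',.032)): print(n,f(a+r.apply([0,s,.2255])-O)*1e3)
E
python3 -c "
from h import *
rep()"
```

```text
tilt deg 4.13178333491177 F [-5.063   0.1978  5.6294] T [-1.058e-01  7.237e-01 -6.000e-04] w 0.017864911117281508
near [-31.8   0.    4.4]
mid [0.2 0.  2.1]
far [32.1  0.  -0.2]
```

step_arm([
  [[0,4,-0.5,0.0175,0,0,5],[0,4,-0.5,0.0175,0,0,5],[0,4,-0.5,0.0175,0,0,5],[0,4,-0.5,0.0175,0,0,5],[0,0,0,0,0,0,5]],
])

```text
time: 18.18
tool_pos: [0.5222, -0.0805, 0.2504]
ee_rot: [-2.999, -0.0, 1.384]
wrist_force: [-4.8, 0.3, 7.1]
width: 0.018
finger_force: 30.0
```

Run:
```python
from h import *
rep()
P=[snap(n) for n in('wrist','scene')]
f=cv2.resize(P[1]['color'][135:225,185:285],(440,396),interpolation=cv2.INTER_CUBIC); g=cv2.resize(P[0]['color'][120:300,160:350],(340,322))
im=np.zeros((396,780,3),np.uint8); im[:,:440]=f; im[:322,440:]=g
cv2.imwrite('pics/d.png',im[:,:,::-1])
```

```text
tilt deg 8.185286293891917 F [-4.7971 -0.6207  7.0804] T [-0.0661  1.0468  0.0182] w 0.018040273774356467
near [-31.4   0.    8.9]
mid [0.3 0.  4.4]
far [31.9  0.  -0.2]
```

View pics/d.png

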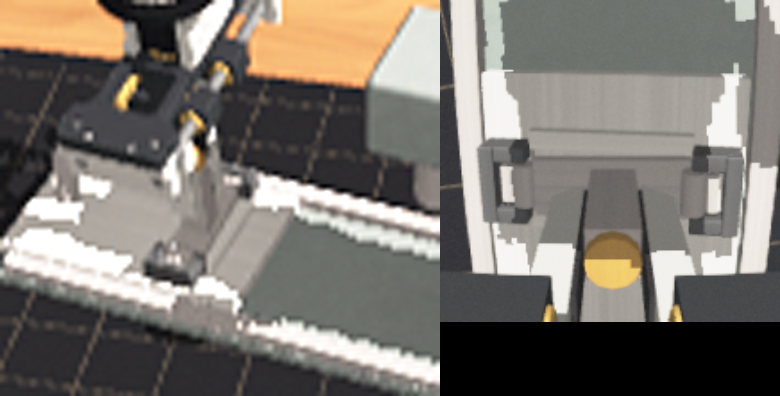

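step_arm([
  [[0,4,-0.5,0.0175,0,0,5],[0,4,-0.5,0.0175,0,0,5],[0,4,-0.5,0.0175,0,0,5],[0,4,-0.5,0.0175,0,0,5],[0,4,-0.5,0.0175,0,0,5],[0,4,-0.5,0.0175,0,0,5],[0,4,-0.5,0.0175,0,0,5],[0,0,0,0,0,0,5]],
])

```text
time: 19.27
tool_pos: [0.5494, -0.0856, 0.2484]
ee_rot: [-2.874, -0.0, 1.384]
wrist_force: [-6.2, 0.8, 9.5]
width: 0.0179
finger_force: 30.0
```

Run:
```python
from h import *
rep()
p=snap('wrist'); P=[p,snap('scene'),snap('top')]
find(P,['die','foot_near','foot_far','roller_near_c','roller_far_c'])
im=cv2.resize(p['color'][150:270,170:350],(780,520),interpolation=cv2.INTER_CUBIC)
cv2.imwrite('pics/e.png',im[:,:,::-1])
```

```text
tilt deg 15.337079910610186 F [-6.2372 -0.4009  9.5245] T [-0.1191  1.4413 -0.0078] w 0.017894003975849716
near [-30.4   0.   16.6]
mid [0.4 0.  8.2]
far [31.3  0.  -0.3]
die  w[256 221] 0.92 s[231 189] 0.69 -> [ 0.4872 -0.0766  0.019 ] [0.0011 0.0011]
foot_near  w[212 224] 0.95 s[233 180] 0.62 t[370 212] 0.67 -> [ 0.483  -0.1621  0.0823] [0.1017 0.0999 0.2009]
foot_far  w[304 220] 0.62 s[226 196] 0.68 -> [ 0.5256 -0.0794  0.024 ] [0.0008 0.0008]
roller_near_c  w[209 223] 0.61 s[236 178] 0.69 -> [ 0.4555 -0.0682  0.0346] [0.0024 0.0024]
roller_far_c  w[299 227] 0.84 s[224 189] 0.93 t[283 205] 0.60 -> [ 0.5235 -0.0811  0.0453] [0.0052 0.0037 0.0017]
```

View pics/e.png

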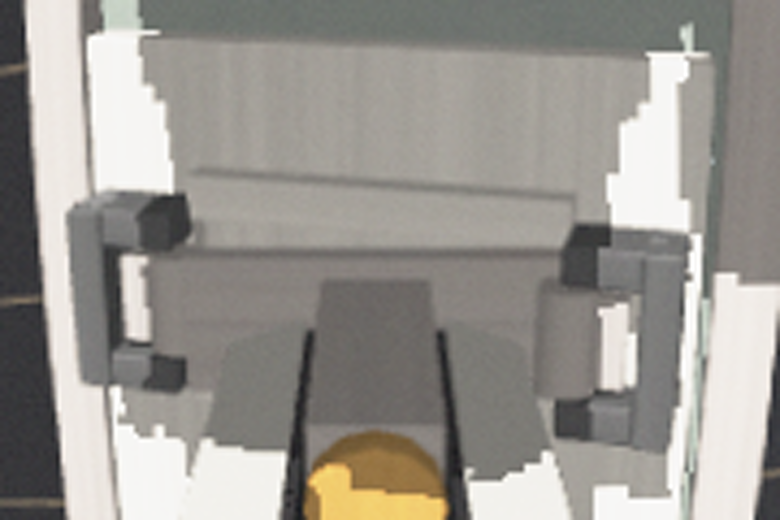

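Near (left) end now sits above its roller, covering it; the far (right) end is still under its roller. Now I rock back about the near end.

step_arm([
  [[0,-4.2,-0.6,-0.0175,0,0,5],[0,-4.2,-0.6,-0.0175,0,0,5],[0,-4.2,-0.6,-0.0175,0,0,5],[0,-4.2,-0.6,-0.0175,0,0,5],[0,-4.2,-0.6,-0.0175,0,0,5],[0,0,0,0,0,0,5]],
])

```text
time: 20.92
tool_pos: [0.5281, -0.0816, 0.2544]
ee_rot: [-2.958, -0.0, 1.384]
wrist_force: [-10.3, 1.1, -6.6]
width: 0.0177
finger_force: 30.0
```

```bash
python3 -c "
from h import *
rep()"
```

```text
tilt deg 10.547108486765396 F [-10.3511  -0.8261  -6.6045] T [-0.1836  2.1872  0.0436] w 0.017694851494668633
near [-34.4   0.1  15.8]
mid [-2.9  0.1 10. ]
far [28.5  0.1  4.1]
```

step_arm([
  [[0,1.5,-0.4,0,0,0,5],[0,1.5,-0.4,0,0,0,5],[0,0,0,0,0,0,5]],
])

```text
time: 21.3
tool_pos: [0.5298, -0.0818, 0.2543]
ee_rot: [-2.951, -0.0, 1.384]
wrist_force: [-14.7, 1.5, -5.9]
width: 0.0177
finger_force: 30.0
```

```bash
python3 -c "
from h import *
rep()"
```

```text
tilt deg 10.94844877385808 F [-14.7344  -1.2148  -5.9186] T [-0.2153  3.0663 -0.0313] w 0.017728164712383126
near [-34.1   0.1  16.2]
mid [-2.7  0.1 10.1]
far [28.7  0.1  4. ]
```

step_arm([
  [[0,-3.8,-0.7,-0.0175,0,0,5],[0,-3.8,-0.7,-0.0175,0,0,5],[0,-3.8,-0.7,-0.0175,0,0,5],[0,-3.8,-0.7,-0.0175,0,0,5],[0,0,0,0,0,0,5]],
])

```text
time: 21.92
tool_pos: [0.5148, -0.079, 0.26]
ee_rot: [-3.019, 0.0, 1.384]
wrist_force: [-16.4, 3.0, -1.6]
width: 0.0179
finger_force: 30.0
```

Run:
```python
from h import *
rep()
p=snap('wrist')
im=cv2.resize(p['color'][150:270,170:350],(780,520),interpolation=cv2.INTER_CUBIC)
cv2.imwrite('pics/f.png',im[:,:,::-1])
```

```text
tilt deg 6.996943311864391 F [-16.6479  -0.0473  -1.6006] T [-0.2249  3.7369  0.0291] w 0.01785934332385251
near [-34.4   0.1  17.2]
mid [-2.7  0.1 13.3]
far [29.1  0.1  9.4]
```

View pics/f.png

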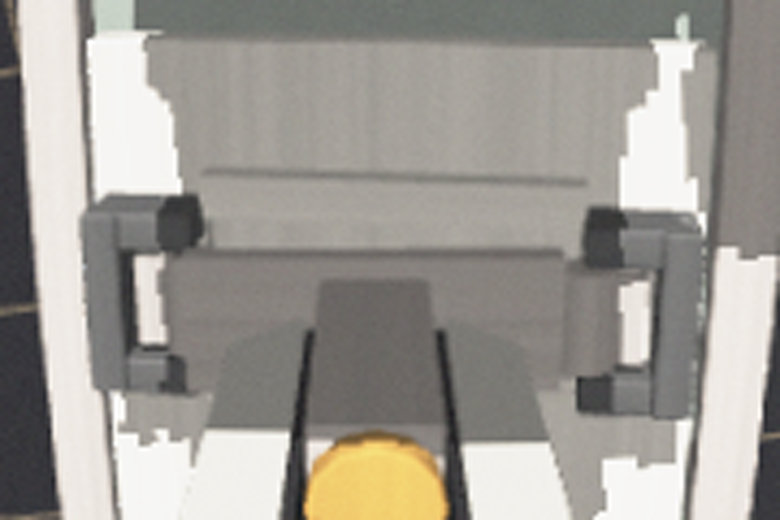

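The far end's face is now against its roller (right, ~590,320), near end still above the left roller; continuing.

step_arm([
  [[0,-3.9,-0.7,-0.0175,0,0,5],[0,-3.9,-0.7,-0.0175,0,0,5],[0,-3.9,-0.7,-0.0175,0,0,5],[0,-3.9,-0.7,-0.0175,0,0,5],[0,-3.9,-0.7,-0.0175,0,0,5],[0,0,0,0,0,0,5]],
])

```text
time: 22.72
tool_pos: [0.5004, -0.0764, 0.2669]
ee_rot: [-3.127, 0.0, 1.384]
wrist_force: [0.5, -0.4, -4.0]
width: 0.0179
finger_force: 30.0
```

```bash
python3 -c "
from h import *
rep()"
```

```text
tilt deg 0.8153844313138083 F [ 0.6059 -0.2916 -3.9521] T [-0.0632  0.0312 -0.0115] w 0.017853539391865226
near [-25.1  -0.   19.1]
mid [ 6.9 -0.  18.6]
far [38.9 -0.  18.2]
```

step_arm([
  [[0,0,-4,0,0,0,5],[0,-1.2,-4,-0.007,0,0,5],[0,-3,-4,-0.007,0,0,5],[0,0,0,0,0,0,5],[0,0,0,0,0,0,5]],
])

```text
time: 23.35
tool_pos: [0.4961, -0.0756, 0.2778]
ee_rot: [-3.138, -0.0, 1.384]
wrist_force: [-0.2, 0.7, -2.8]
width: 0.0177
finger_force: 30.0
```

Run:
```python
from h import *
rep()
P=[snap(n) for n in('wrist','scene','top')]
find(P,['die','foot_near','foot_far','pocket','roller_near_c','roller_far_c'])
im=np.hstack([cv2.resize(P[0]['color'][120:300,160:350],(400,400)),cv2.resize(P[1]['color'][135:225,185:275],(400,400),interpolation=cv2.INTER_CUBIC)])
cv2.imwrite('pics/g.png',im[:,:,::-1])
```

```text
tilt deg 0.189968196388335 F [-0.368   0.6431 -2.7945] T [-0.0746  0.0885  0.0026] w 0.017680549620627522
near [-26.9   0.   29.6]
mid [ 5.1  0.  29.5]
far [37.1  0.  29.4]
die  w[258 224] 0.63 s[226 183] 0.56 t[279 226] 0.69 -> [ 0.4739 -0.0847  0.0241] [0.0215 0.0076 0.0231]
foot_near  w[212 219] 0.96 s[230 176] 0.56 -> [ 0.4603 -0.0772  0.0393] [0.0052 0.0052]
foot_far  w[498  44] 0.64 s[226 191] 0.75 -> [ 0.6362 -0.0092  0.1518] [0.0333 0.0333]
pocket  w[249 211] 0.95 s[232 187] 0.66 t[282 218] 0.92 -> [ 0.4855 -0.0763  0.0228] [0.0045 0.0052 0.006 ]
roller_near_c  w[207 215] 0.87 s[236 176] 0.79 t[278 227] 0.97 -> [ 0.4513 -0.0688  0.0352] [0.0051 0.002  0.0038]
roller_far_c  w[290 215] 0.96 s[226 188] 0.77 t[282 204] 0.80 -> [ 0.5231 -0.0782  0.05  ] [0.0026 0.0015 0.0016]
```

View pics/g.png

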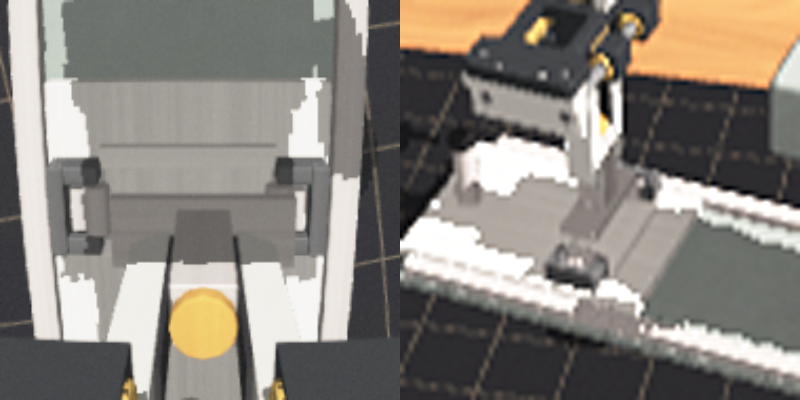

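The die hangs level and clear, foot end over the right-hand housing, the disc at the same pixel row as when first held (no slip). I centre it over the pocket.

step_arm([
  [[0,-2.5,-1,-0.003,0,0,5],[0,-2.5,-0.5,0,0,0,5],[0,0,0,0,0,0,5],[0,0,0,0,0,0,5],[0,0,0,0,0,0,5],[0,0,0,0,0,0,5]],
])

```text
time: 25.15
tool_pos: [0.4913, -0.0747, 0.2794]
ee_rot: [-3.141, -0.0, 1.384]
wrist_force: [-0.8, 0.5, -3.3]
width: 0.0177
finger_force: 30.0
```

```bash
python3 -c "
from h import *
rep()
p=snap('top');q=snap('scene')
find([p,q],['pull_post','tray','punch_stand','glue_jar'])
print(robot.get_obs()['qvel'].round(3))"
```

```text
tilt deg 0.019306236384324393 F [-0.8266  0.3149 -3.3393] T [-0.0673  0.0477  0.0443] w 0.01768658653874028
near [-31.1   0.   31.1]
mid [ 0.9  0.  31.1]
far [32.9  0.  31. ]
pull_post  t[308 223] 0.61 s[200 170] 0.79 -> [ 0.4652 -0.1681  0.0568] [0.0005 0.0005]
tray  t[248 135] 0.95 s[252 280] 0.63 -> [0.7819 0.047  0.0069] [0.0014 0.0014]
punch_stand  t[370 213] 0.86 s[121 188] 0.56 -> [ 0.5178 -0.3989 -0.0057] [0.0041 0.0041]
glue_jar  t[138 210] 0.66 s[412 213] 0.93 -> [0.4904 0.4238 0.0163] [0.0045 0.0045]
[-0.002 -0.001 -0.    -0.    -0.001 -0.002]
```

Level, still, 15.5 mm above the rollers; the carriage is still out and the bystanders are unmoved.

```bash
python3 -c "
from bench import robot
print(robot.close_job())"
```

```text
the job is handed in; nothing more can be done
None
```

The job is handed in: carriage drawn out to its stop, die rocked out near end first and then far end, now held upright and still about 15 mm above the rollers, bystanders unmoved.

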